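# Put the bench scraper away and hold the tool-block lock turned

## Task

Take the bench scraper out of the drying stand and slide it blade-down, fully home, into the long slot of the lockable wooden tool block, and let go of it. Then take the key from its little stand, work it past the sticky pins fully home into the block's lock, turn it a quarter turn clockwise (seen from above) against the return spring, and finish still holding the key turned: do not let go. Leave the other things on the counter where they are.

Things in the scene. Friction and masses are not known exactly. Their poses are not given: they have to be found in the camera images.
- scraper_grip (a point): Bench scraper, upright in the drying stand: steel blade 96 mm wide (x), 3 thick (y), reaching 70 mm below a dark wooden handle 100 (x) by 18 (y) by 48 high. This point is the handle's centre, 24 mm above the handle's underside (which rests on the stand's top) and 94 mm above the blade's lower edge. z up. Fits either way round; 130 to 250 g.
- slot_mouth (a point): Centre of the long slot's mouth, level with the tool block's top (90 mm above the counter). Slot 102 mm long (x), 6 wide (y), 80 deep, with 2.5 mm chamfers; z up. Home: the handle's underside rests on the block's top, scraper_grip 24 mm above this point.
- block: Lockable wooden tool block, fixed: 130 (x) by 200 (y) by 90 mm high, origin at the centre of its underside. Long slot along x at y = -60 mm; an unused short slot, 35 mm long, at y = -20; lock axis at y = +55. Lock: dark steel collar 60 mm across, 6 mm above the block's top, around a brass plug.
- keyway (a point): Centre of the keyway's mouth on the plug's face, on its turning axis, 96 mm above the counter; turns with the plug (x along the keyway, parallel to the block's x at rest; z up). Keyway 16 mm long (x), 5.6 wide (y), 40 deep, 2.5 mm chamfers. Two sticky sprung pins stand 4 mm into its narrow ends, 12 and 20 mm down; the key's tip spreads them with some 10 N of push, less if jiggled along x.
- plug (a joint): Turn of the lock's plug, rad: 0 at rest, grows clockwise seen from above, stop at 1.6. A return spring pulls it back with 0.06 N m per rad (about 0.1 N m at a quarter turn). The key has up to about 7 degrees of play in the keyway, so the plug lags the key.
- key_grip (a point): Key, upright in its stand: black bow 34 mm wide (x), 10 thick (y), 44 high; below it a steel blade 14 wide (x), 4 thick (y), the last 7 mm pointed. This point is the bow's centre, 22 mm above the bow's underside (shoulder, resting on the stand), 55 mm above the tip. z up. Fits either way round. Home: shoulder on the plug's face, key_grip 22 mm above keyway.
- keystand: Wooden stand holding the key, fixed: 60 (x) by 50 (y) by 45 mm high, origin at the centre of its underside. It and the drying stand may change sides.
- rack: Grey plastic drying stand holding the scraper, fixed: 140 (x) by 56 (y) by 80 mm high on a 170 by 86 by 6 mm foot, origin at the centre of its underside; slot along x.
- canister: Bystander, loose: clear lidded jar, 84 mm across, 120 high; sizes in mm; origin at the centre of its underside.
- mug: Bystander, loose: white mug, 80 mm across, 85 high; sizes in mm; origin at the centre of its underside.
- soap: Bystander, loose: white bottle, 60 mm across, 160 high; sizes in mm; origin at the centre of its underside.
- bowl: Bystander, loose: white bowl, 120 mm across, 50 high; sizes in mm; origin at the centre of its underside.
- scoop: Bystander, loose: black spoon-like scoop lying flat, 170 mm long along its x; sizes in mm; origin at the centre of its underside.
- funnelstand: Bystander, loose: black disc 72 mm across with an upright post, 45 high in all; sizes in mm; origin at the centre of its underside.
- scraper: The bench scraper: origin at the middle of the blade's lower edge, same axes as scraper_grip.
- key: The key: origin on its axis at the shoulder (underside of the bow), same axes as key_grip.
Mind the look-alikes: they are no part of the job. What is shaped like the scraper but yellow is not meant.

How it is judged (in metres and radians):
On the way, in this order (a step that is already met when the one before it is completed fails the run):
1. the scraper is fully home in the long slot and let go (z of scraper_grip in the frame of slot_mouth below 0.028 m and horizontal distance between scraper_grip and slot_mouth below 0.008 m and angle between the x axis of scraper_grip and the x axis of slot_mouth, either way round below 0.12 rad and angle between scraper_grip's own z axis and vertical below 0.12 rad and contact force between scraper and the fingers below 0.3 N), for 0.2 s.
2. the key is fully home in the lock, not yet turned (z of key_grip in the frame of keyway below 0.026 m and horizontal distance between key_grip and keyway below 0.006 m and angle between the x axis of key_grip and the x axis of keyway, either way round below 0.3 rad and angle between key_grip's own z axis and vertical below 0.15 rad and value of joint plug below 0.5 rad), for 0.1 s.
At the end, for the whole second after the job is handed in: Scraper home in the long slot (within 4 mm of full depth, 8 mm of centre, upright and aligned within 7 degrees), untouched; key home (within 4 mm of depth, 6 mm of axis, upright within 8 degrees) and gripped; plug held turned at least 1.3 rad (75 degrees) through the last second (all of step 1 and z of key_grip in the frame of keyway below 0.026 m and horizontal distance between key_grip and keyway below 0.006 m and angle between the x axis of key_grip and the x axis of keyway, either way round below 0.3 rad and angle between key_grip's own z axis and vertical below 0.15 rad and value of joint plug above 1.3 rad and contact force between key and the fingers above 2 N and contact force between key and block above 0.5 N and linear speed of key below 0.03 m/s and contact force between scraper and the arm below 0.3 N); the arm keeps its last pose, push and grip.
It fails at once if one of the other loose things is displaced by more than 40 mm (distance of any of canister, mug, soap, bowl, scoop, funnelstand from where it was at the start of the episode above 0.04 m).
It also fails if it takes over 72 s, if anything falls off the work surface, if the arm or the gripper's body presses on something with over 40 N, if the wrist force passes 120 N, or if a joint passes its speed limit or range.

## Robot

A 6-joint arm with a two-finger parallel gripper is mounted at the origin on the work surface. World frame = base frame: x ahead of the robot, y to its left, z up, the work surface at z = 0. Lengths are in mm, angles in rad, forces in N, time in s.
With the tool pointing down it reaches from about 350 to 875 mm from the base axis. Payload 4.2 kg.
Tool frame: the origin (TCP) lies at the very end of the fingers, on their centre line; the grasp point (between the pads) lies 19 mm behind it; z points along the fingers, y is the direction in which the jaws open and shut (so a half turn about z gives the same grasp; the last joint's range is limited). The gripper opens to 85 mm and grips with 20 to 120 N. Pads are 22 mm wide; open, the fingers measure 114 mm over their backs; the gripper's body (76 mm by 85 mm) begins 54 mm behind the grasp point. The pads swing forward as they close: fully open they stand 13 mm farther back than shut.
Start: joints at [1.453, 0.385, 0.008, 0, -1.194, -0.259], TCP at [229.934, 581.145, 231.312] pointing down, gripper open.
Joint ranges: [-3.14, 3.14], [-1.21, 2.06], [-1.07, 1.41], [-3.16, 2.05], [-2.99, -0.16], [-3.1, 3.1]. Speed limits (rad/s): [2.79, 2.79, 3.14, 3.14, 3.14, 3.14].

## Interface

Orientations are given as a unit quaternion [x, y, z, w].
In Python, from bench import arm gives the robot as it stands.
- The arm moves only by the tool apply_moves, never from a script. Its argument "plan" is one flat list of numbers, 5 for each row, row after row: the gripper's target within -1 to 1 (shut at 1, half-way at 0, fully open at -1), then the shift along the world's x, y, z in m, then the turn about the world's z in degrees. A call has 1 to 8 rows; each row is the pose to reach, as a shift and turn from the pose commanded when the call began; what a row does not reach only later rows make up. A row lasts 1/12 s, in which the tool goes at most 41.7 mm and 7.16 degrees, less where a joint would pass 70% of its speed; a pose out of reach is approached as far as the arm can. A call with a gripper value outside its range is refused whole. The fingers move at their own pace and stop on an object; the grip force is fixed at half the most. Time passes only in rows, so rows that repeat a pose let the fingers close. It gives the time, the measured TCP pose, the force and the opening at its end, in the units of the state.
- arm.read_state(): the state, without advancing time (a new reading comes with each control period).
- arm.get_image(name): name is "side" or "top"; returns a dict with "color" (420x560x3 uint8, red, green, blue), "range_z" (420x560 float32, mm along the optical axis (not along the pixel's ray), 0 where there is no reading), "camera_matrix" (3x3 intrinsics, pixels), "camera_from_world" (4x4, takes a point from world to camera coordinates). Camera axes: x right, y down, z forward; pixel columns grow to the right and rows downward; lengths in mm; the calibration is good to about 2 mm. A picture is of the moment at which its call begins.
- arm.job_done(): hands the job in, once; it reports no verdict.
The state is a dict: "clock": time; "joints": joint angles; "joint_vel": joint speeds; "joint_efforts": joint torques, N m; "position": TCP position; "ee_rot": TCP orientation; "contact_force": force on the tool from outside, world axes, zero at the start; "wrist_torque": the same for the moment, N m; "gripper_width": finger opening in mm.
Only numpy, scipy, OpenCV 4.12 (cv2) and the standard library are available. Lean on these libraries where they do the work, as an engineer would, in place of code of your own. Each camera call takes 0.05 s, during which the arm holds its last target.

## Working session

There is one attempt and no reset: what is moved stays moved. The work goes in short steps, Python scripts to look and compute and a tool call to move; the robot and the scene stay as the last step left them, time stands still between calls to the robot, and variables do not carry over. Pictures are saved under pics/ and viewed, and the job is handed in when it is done.

Besides the shell and the picture viewer there is one more tool, called after "Request:" as a command line: name --argument value ..., lists and objects as JSON in quotes. apply_moves: Moves the arm, as the interface text tells. Its arguments: {"type":"object","properties":{"plan":{"type":"array","items":{"type":"number"}}},"required":["plan"]}

```bash
mkdir -p pics; ls; python3 - <<'E'
from bench import arm
import cv2,numpy as np
print(arm.read_state())
for n in("side","top"):
    d=arm.get_image(n)
    cv2.imwrite(f"pics/{n}0.png",d["color"][:,:,::-1])
    np.savez(f"{n}0.npz",**d)
    print(n,d["camera_matrix"],d["camera_from_world"].round(4).tolist(),(d["range_z"]>0).mean())
E
```

```text
pics
{'clock': 0.0, 'joints': array([ 1.45259356e+00,  3.85545890e-01,  6.64105688e-03, -5.18893742e-04,
       -1.19399514e+00, -2.58598930e-01]), 'joint_vel': array([ 6.19788488e-04,  4.81481514e-04, -4.73449114e-04, -1.04973520e-03,
       -3.06157526e-04,  3.17328398e-05]), 'joint_efforts': array([ 9.91149464e-04, -3.92285979e+01,  1.88394821e+01,  4.18592155e+00,
       -4.68757760e-03,  4.49659979e-06]), 'position': array([229.73100635, 580.62389886, 230.23102829]), 'ee_rot': array([ 9.82286490e-01, -1.87382193e-01, -1.66775865e-04,  1.06614772e-03]), 'contact_force': array([-0.01843928, -0.93221412, -0.05582946]), 'wrist_torque': array([-0.03305443,  0.00541761, -0.03753983]), 'gripper_width': 85.57610936417694}
side [[515.13521349   0.         269.23392583]
 [  0.         515.13521349 209.72629208]
 [  0.           0.           1.        ]] [[0.9275, -0.3735, 0.0176, -500.1101], [-0.2522, -0.6596, -0.7081, 207.2802], [0.2761, 0.6523, -0.7059, 974.0538], [0.0, 0.0, 0.0, 1.0]] 0.9959523809523809
top [[433.71790999   0.         278.02522361]
 [  0.         433.71790999 204.40678589]
 [  0.           0.           1.        ]] [[-0.0062, -0.9999, 0.0134, 13.6444], [-0.9979, 0.0054, -0.0639, 533.1677], [0.0638, -0.0138, -0.9979, 985.7802], [0.0, 0.0, 0.0, 1.0]] 0.9958078231292516
```

View pics/side0.png

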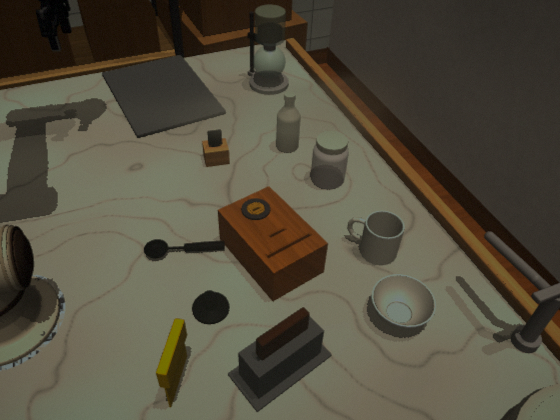

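View pics/top0.png

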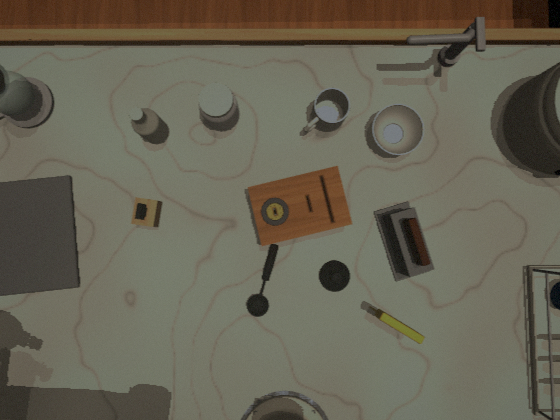

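```bash
cat > h.py <<'E'
import numpy as np,cv2
def load(n): 
    d=np.load(n); return {k:d[k] for k in d.files}
def cloud(d):
    K=d["camera_matrix"];T=d["camera_from_world"];z=d["range_z"].astype(float)
    v,u=np.mgrid[:420,:560]
    P=np.stack([(u-K[0,2])/K[0,0]*z,(v-K[1,2])/K[1,1]*z,z],-1)
    return (P-T[:3,3])@T[:3,:3]   # R^T (p-t)
def ray(d,uv):
    K=d["camera_matrix"];T=d["camera_from_world"];R=T[:3,:3]
    uv=np.atleast_2d(uv).astype(float)
    r=np.c_[(uv-K[:2,2])/[K[0,0],K[1,1]],np.ones(len(uv))]@R
    return -R.T@T[:3,3],r
def plane(d,uv,z):
    c,r=ray(d,uv); return c+r*((z-c[2])/r[:,2])[:,None]
def proj(d,p):
    T=d["camera_from_world"];q=np.atleast_2d(p)@T[:3,:3].T+T[:3,3]
    q=q@d["camera_matrix"].T; return q[:,:2]/q[:,2:]
def tri(ds,uvs):
    A=np.zeros((3,3));b=np.zeros(3)
    for d,uv in zip(ds,uvs):
        c,r=ray(d,uv);r=r[0]/np.linalg.norm(r[0]);M=np.eye(3)-np.outer(r,r);A+=M;b+=M@c
    return np.linalg.solve(A,b)
E
python3 - <<'E'
from h import *
S=load("side0.npz");T=load("top0.npz")
def crop(d,x0,y0,x1,y1,f): return cv2.resize(d["color"][y0:y1,x0:x1,::-1],None,fx=f,fy=f,interpolation=cv2.INTER_CUBIC)
g=lambda im:np.clip(im.astype(float)*1.6,0,255).astype(np.uint8)
cv2.imwrite("pics/c_top.png",g(np.hstack([crop(T,240,160,360,250,4),])))
cv2.imwrite("pics/c_rk.png",g(np.hstack([crop(T,365,195,445,285,5),crop(T,120,190,180,235,5) if 0 else cv2.resize(crop(T,125,190,170,235,8),(360,450))])))
cv2.imwrite("pics/c_s.png",g(np.hstack([cv2.resize(crop(S,225,300,335,410,4),(400,440)),cv2.resize(crop(S,195,120,240,170,8),(360,440))])))
PT=cloud(T)
for n,(u,v) in dict(rackhandle=(418,242),racktop=(405,240),block=(262,228),collar=(264,215),key=(141,212),stand=(155,222),table=(200,320)).items(): print(n,PT[v,u].round(1))
E
```

```text
rackhandle [ 447.2 -275.4  126.1]
racktop [ 450.6 -262.3   81.7]
block [478.3  46.   92.9]
collar [505.8  41.6  96.3]
key [514.2 305.3  84.8]
stand [493.7 287.6  38.8]
table [268.1 192.   -0.5]
```

View pics/c_top.png

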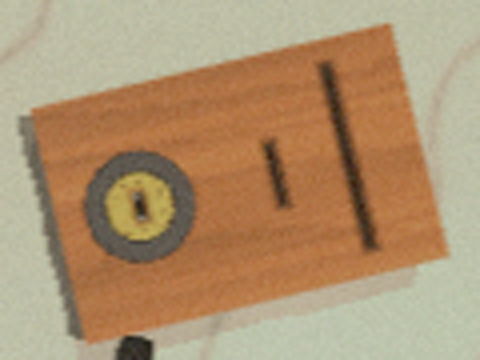

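View pics/c_rk.png

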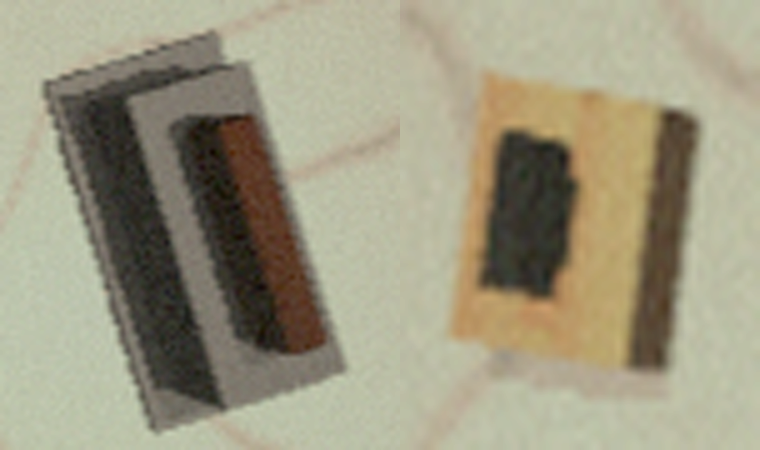

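View pics/c_s.png

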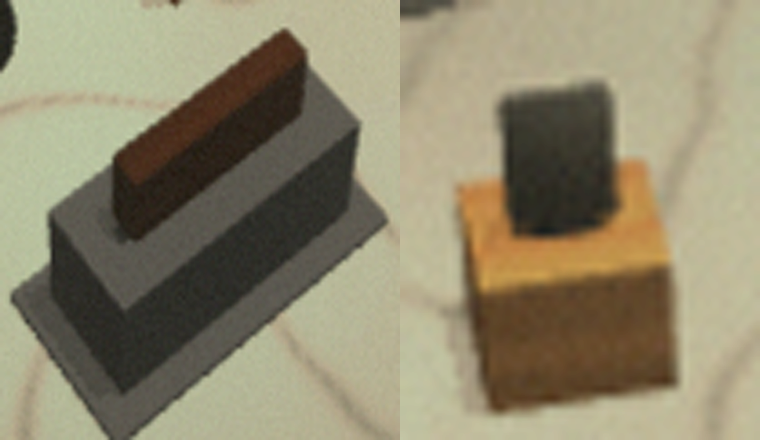

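```bash
python3 - <<'E'
from h import *
S=load("side0.npz");T=load("top0.npz")
def rect(P):
    r=cv2.minAreaRect(P[:,:2].astype(np.float32)); b=cv2.boxPoints(r)
    e=[b[1]-b[0],b[2]-b[1]]; e=max(e,key=np.linalg.norm)
    return np.round(r[0],1),np.round(r[1],1),"long-axis deg %.1f"%((np.degrees(np.arctan2(e[1],e[0]))+90)%180-90)
for n,d in(("T",T),("S",S)):
    C=cloud(d)
    def box(x,y,w,z0,z1): return (abs(C[...,0]-x)<w)&(abs(C[...,1]-y)<w)&(C[...,2]>z0)&(C[...,2]<z1)
    for name,m in dict(handle=box(447,-275,80,118,140),key=box(514,305,40,60,100),keytop=box(514,305,40,82,100),racktop=box(450,-265,110,72,88),blocktop=box(500,0,150,85,94),stand=box(510,300,60,38,52),collar=box(506,41,45,94.5,110)).items():
        P=C[m]; print(n,name,len(P),"zmed %.1f"%np.median(P[:,2]),"z95 %.1f"%np.percentile(P[:,2],95),rect(P))
E
```

```text
T handle 477 zmed 128.1 z95 130.8 (array([ 448.4, -277.9]), array([100.3,  19.9]), 'long-axis deg 16.7')
T key 132 zmed 86.9 z95 90.8 (array([516.7, 309.6]), array([10.7, 33.8]), 'long-axis deg -8.3')
T keytop 82 zmed 88.8 z95 91.7 (array([517.2, 309.7]), array([10.4, 33. ]), 'long-axis deg -8.5')
T racktop 1059 zmed 80.5 z95 83.4 (array([ 447.4, -278.5]), array([140.2,  57.8]), 'long-axis deg 16.4')
T blocktop 4873 zmed 90.2 z95 93.0 (array([526.6, -35.5]), array([130.3, 200.3]), 'long-axis deg -76.7')
T stand 473 zmed 44.8 z95 47.9 (array([516.8, 309.5]), array([51.3, 59.7]), 'long-axis deg -8.5')
T collar 442 zmed 96.3 z95 98.8 (array([515.3,  21.3]), array([49. , 61.9]), 'long-axis deg -0.4')
S handle 742 zmed 128.4 z95 130.8 (array([ 448.9, -277.2]), array([99.4, 19.5]), 'long-axis deg 16.7')
S key 164 zmed 78.7 z95 90.8 (array([517.4, 310.1]), array([14.9, 33.5]), 'long-axis deg -6.4')
S keytop 67 zmed 88.1 z95 91.3 (array([518. , 310.8]), array([13.3, 32.4]), 'long-axis deg -5.9')
S racktop 1577 zmed 80.9 z95 83.6 (array([ 449.4, -277.9]), array([142.3,  58.1]), 'long-axis deg 15.3')
S blocktop 4289 zmed 91.1 z95 93.3 (array([528.3, -33.8]), array([133.7, 203.9]), 'long-axis deg -76.7')
S stand 294 zmed 46.0 z95 49.2 (array([517.9, 309.9]), array([55.8, 60.8]), 'long-axis deg -9.3')
S collar 419 zmed 97.0 z95 99.4 (array([504.3,  26.6]), array([78.9, 61.1]), 'long-axis deg 0.4')
```

```bash
python3 - <<'E'
from h import *
S=load("side0.npz");T=load("top0.npz")
B=np.array([527.4,-34.7]);a=np.radians(13.3);X=np.array([np.cos(a),np.sin(a)]);Y=np.array([-X[1],X[0]])
for n,d in(("T",T),("S",S)):
    g=cv2.cvtColor(d["color"],cv2.COLOR_RGB2GRAY).astype(float); hsv=cv2.cvtColor(d["color"],cv2.COLOR_RGB2HSV)
    v,u=np.mgrid[:420,:560]; uv=np.c_[u.ravel(),v.ravel()]
    P=plane(d,uv,90)[:,:2]-B; bx,by=P@X,P@Y
    m=(abs(bx)<60)&(by<-45)&(by>-75)
    med=np.median(g.ravel()[m]); w=(m&(g.ravel()<.6*med))
    Q=plane(d,uv[w],90)[:,:2]; r=cv2.minAreaRect(Q.astype(np.float32))
    wt=np.clip(med-g.ravel()[w],0,None)
    c=(Q*wt[:,None]).sum(0)/wt.sum(); e=np.linalg.eigh(np.cov(Q.T))[1][:,1]
    print(n,"slot",w.sum(),"centroid",c.round(1),"rect",np.round(r[0],1),np.round(r[1],1),"ang %.1f"%np.degrees(np.arctan(e[1]/e[0])))
    # brass plug
    P=plane(d,uv,96)[:,:2]; q=(P-B)-55*Y; near=np.hypot(*q.T)<32
    h=hsv.reshape(-1,3); near2=np.hypot(*q.T)<40
    mk=(near2&(h[:,1]<70)).reshape(420,560).astype(np.uint8)
    # collar+plug blob: fill
    cs,_=cv2.findContours(mk,cv2.RETR_EXTERNAL,cv2.CHAIN_APPROX_NONE);k=max(cs,key=cv2.contourArea)[:,0]
    W=plane(d,k,96)[:,:2];(cx,cy),rr=cv2.minEnclosingCircle(W.astype(np.float32));
    (el,ax,_)=cv2.fitEllipse(W.astype(np.float32)); print(n,"collar",np.round((cx,cy),1),round(rr,1),"ell",np.round(el,1),np.round(ax,1))
    mb=near&(np.hypot(*q.T)<25)&(h[:,1]>90)&(h[:,2]>60)
    W=P[mb];print(n,"brass",len(W),W.mean(0).round(1),"box",np.round(cv2.minEnclosingCircle(W.astype(np.float32))[0],1))
E
```

```text
T slot 120 centroid [540.5 -92.7] rect [540.9 -92.7] [100.7   6.6] ang 13.4
T collar [513.8  19.3] 28.7 ell [513.9  19.3] [54.4 55.7]
T brass 230 [513.9  19.2] box [514.  19.]
S slot 79 centroid [537.1 -94. ] rect [540.7 -93. ] [98.   4.6] ang 13.2
S collar [513.2  18.4] 29.0 ell [513.7  18.4] [53.8 55.2]
S brass 180 [514.9  20.2] box [514.9  20.5]
```

Request:
apply_moves --plan '[-1,0.18,-0.26,0,38.3,-1,0.18,-0.26,0,38.3,-1,0.18,-0.26,0,38.3,-1,0.18,-0.26,0,38.3,-1,0.18,-0.26,0,38.3,-1,0.18,-0.26,0,38.3,-1,0.18,-0.26,0,38.3,-1,0.18,-0.26,0,38.3]'

```text
clock: 0.77
position: [410.8, 318.0, 231.1]
ee_rot: [0.99, 0.144, -0.0, 0.0]
contact_force: [-0.3, 0.4, 0.2]
gripper_width: 85.3
```

Request:
apply_moves --plan '[-1,0.03,-0.32,0,0,-1,0.03,-0.32,0,0,-1,0.03,-0.32,0,0,-1,0.03,-0.32,0,0,-1,0.03,-0.32,0,0,-1,0.03,-0.32,0,0,-1,0.03,-0.32,0,0,-1,0.03,-0.32,0,0]'

```text
clock: 1.43
position: [439.1, -1.6, 231.2]
ee_rot: [0.989, 0.145, -0.0, 0.0]
contact_force: [0.1, 0.2, 0.6]
gripper_width: 85.5
```

Request:
apply_moves --plan '[-1,0.008,-0.278,0,0,-1,0.008,-0.278,0,0,-1,0.008,-0.278,0,0,-1,0.008,-0.278,0,0,-1,0.008,-0.278,0,0,-1,0.008,-0.278,0,0,-1,0.008,-0.278,0,0,-1,0.008,-0.278,0,0]'

```text
clock: 2.1
position: [447.5, -281.0, 230.3]
ee_rot: [0.99, 0.143, -0.001, 0.0]
contact_force: [0.7, 0.2, 0.4]
gripper_width: 85.6
```

Request:
apply_moves --plan '[-1,0.001,0.003,-0.03,0,-1,0.001,0.003,-0.06,0,-1,0.001,0.003,-0.09,0,-1,0.001,0.003,-0.115,0,-1,0.001,0.003,-0.13,0,-1,0.001,0.003,-0.138,0,-1,0.001,0.003,-0.138,0,-1,0.001,0.003,-0.138,0]'

```text
clock: 2.77
position: [449.3, -273.8, 93.6]
ee_rot: [0.989, 0.146, -0.0, 0.0]
contact_force: [0.7, -0.3, 0.0]
gripper_width: 85.1
```

```bash
python3 - <<'E'
from bench import arm
import cv2,numpy as np
print(arm.read_state())
for n in("side","top"):
    d=arm.get_image(n); np.savez(f"{n}1.npz",**d)
    c=d["color"][:,:,::-1]; c=c[270:420,180:400] if n=="side" else c[160:310,340:560]
    cv2.imwrite(f"pics/{n}1.png",cv2.resize(c,None,fx=3.4,fy=3.4))
E
```

```text
{'clock': 2.7667, 'joints': array([-2.38560773e-01,  3.65067747e-01, -4.16152371e-01,  3.87992489e-04,
       -7.89472410e-01,  2.10131848e+00]), 'joint_vel': array([ 1.89924574e-04, -2.15245990e-02,  2.31671177e-02,  4.56939938e-03,
       -9.21864699e-05, -1.05576783e-03]), 'joint_efforts': array([-3.24410386e-02, -3.27318192e+01,  1.38105860e+01,  3.06220718e+00,
       -1.60341599e-02, -9.51933725e-04]), 'position': array([ 449.27539983, -273.80207808,   93.60798122]), 'ee_rot': array([ 9.89343836e-01,  1.45597911e-01, -3.56225226e-06,  1.47150928e-04]), 'contact_force': array([ 0.70945898, -0.26803055,  0.02083791]), 'wrist_torque': array([ 0.00996256, -0.02965085,  0.02922916]), 'gripper_width': 85.14306811297261}
```

View pics/side1.png

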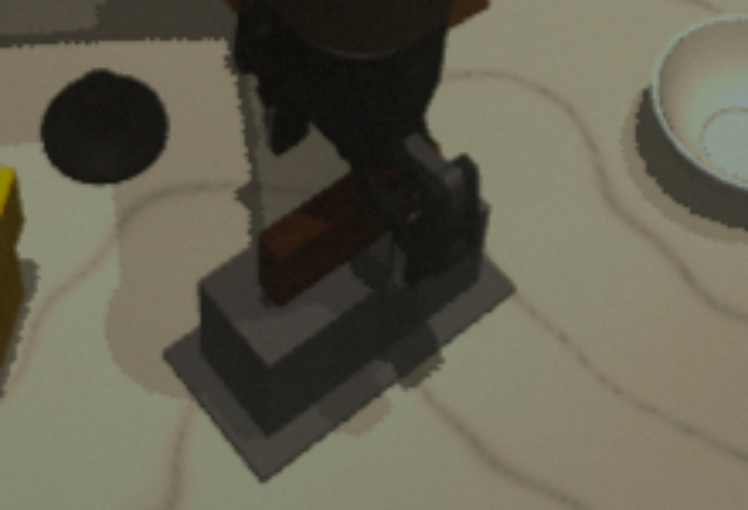

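Request:
apply_moves --plan '[-1,-0.0007,-0.0038,-0.0015,0,-1,-0.0007,-0.0038,-0.0015,0,-1,-0.0007,-0.0038,-0.0015,0]'

```text
clock: 3.12
position: [448.4, -277.9, 92.4]
ee_rot: [0.989, 0.145, 0.001, 0.0]
contact_force: [0.3, 0.3, -0.6]
gripper_width: 85.4
```

Request:
apply_moves --plan '[1,0,0,0,0,1,0,0,0,0,1,0,0,0,0,1,0,0,0,0,1,0,0,0,0,1,0,0,0,0,1,0,0,0,0,1,0,0,0,0]'

```text
clock: 3.78
position: [448.5, -277.8, 91.9]
ee_rot: [0.989, 0.145, 0.0, 0.0]
contact_force: [-0.4, -0.8, -0.4]
gripper_width: 17.3
```

Request:
apply_moves --plan '[1,0,0,0.015,0,1,0,0,0.035,0,1,0,0,0.065,0,1,0,0,0.095,0,1,0,0,0.12,0,1,0,0,0.14,0,1,0,0,0.14,0,1,0,0,0.14,0]'

```text
clock: 4.45
position: [448.1, -277.3, 231.8]
ee_rot: [0.989, 0.145, 0.001, -0.0]
contact_force: [-0.4, 0.3, -3.0]
gripper_width: 17.5
```

Request:
apply_moves --plan '[1,0.02,0.037,0,-1,1,0.04,0.073,0,-2,1,0.06,0.11,0,-3.4,1,0.08,0.147,0,-3.4,1,0.09,0.17,0,-3.4,1,0.092,0.184,0,-3.4,1,0.092,0.184,0,-3.4,1,0.092,0.184,0,-3.4]'

```text
clock: 5.12
position: [539.1, -92.9, 229.3]
ee_rot: [0.993, 0.117, -0.003, -0.0]
contact_force: [-0.4, -0.7, -2.1]
gripper_width: 17.3
```

```bash
python3 - <<'E'
from bench import arm
import cv2,numpy as np
s=arm.read_state();print(s["position"],s["ee_rot"],s["contact_force"],s["gripper_width"])
for n in("side","top"):
    d=arm.get_image(n); np.savez(f"{n}2.npz",**d)
    cv2.imwrite(f"pics/{n}2.png",d["color"][:,:,::-1])
E
```

```text
[539.0961989  -92.88395309 229.31022906] [ 9.93176538e-01  1.16593111e-01 -2.51038750e-03 -3.28995196e-04] [-0.37595079 -0.73973139 -2.09819907] 17.348372161469744
```

View pics/side2.png

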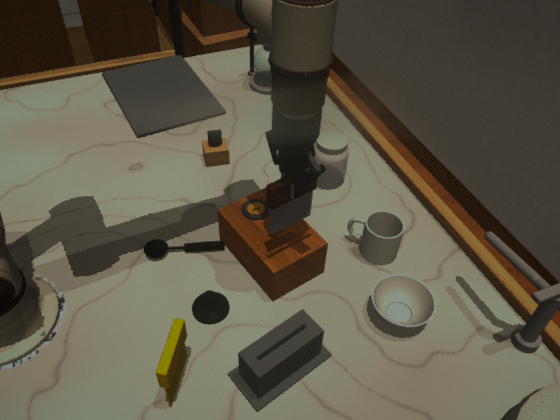

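View pics/top2.png

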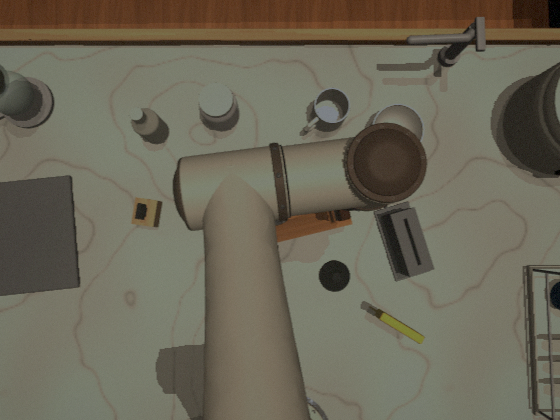

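```bash
python3 - <<'E'
from h import *
S=load("side2.npz");C=cloud(S)
a=np.radians(13.3);X=np.array([np.cos(a),np.sin(a)]);Y=np.array([-X[1],X[0]])
p=np.array([539.1,-92.9]);Q=C[...,:2]-p;bx=Q@X;by=Q@Y
m=(abs(bx)<60)&(abs(by)<12)&(C[...,2]>135)&(C[...,2]<215)
P=np.c_[bx[m],by[m],C[...,2][m]];print(len(P),"z",np.percentile(P[:,2],[0,1,5,50,95,100]).round(1))
f=P[P[:,2]<208]; print("x ext by z",[(z,P[(abs(P[:,2]-z)<4),0].min().round(1),P[(abs(P[:,2]-z)<4),0].max().round(1)) for z in(160,175,190,205)])
A=np.c_[f[:,0],f[:,2]-180,np.ones(len(f))];b=(f[:,2]<208)
k=np.linalg.lstsq(A,f[:,1],rcond=None)[0];print("by=a*x+b*z+c",k.round(4))
E
```

```text
1032 z [146.4 147.7 151.  180.9 208.4 213.3]
x ext by z [(160, np.float64(-47.5), np.float64(48.5)), (175, np.float64(-47.3), np.float64(49.5)), (190, np.float64(-47.4), np.float64(48.7)), (205, np.float64(-47.7), np.float64(48.4))]
by=a*x+b*z+c [ 0.0006 -0.0028 -0.2204]
```

Request:
apply_moves --plan '[1,0.0016,-0.0002,-0.02,0,1,0.0016,-0.0002,-0.04,0,1,0.0016,-0.0002,-0.05,0,1,0.0016,-0.0002,-0.05,0,1,0.0016,-0.0002,-0.05,0]'

```text
clock: 5.63
position: [541.5, -94.8, 181.6]
ee_rot: [0.993, 0.115, -0.001, 0.0]
contact_force: [0.5, 0.1, -1.5]
gripper_width: 17.6
```

Request:
apply_moves --plan '[1,-0.0008,0.0017,0,0,1,-0.0008,0.0017,-0.004,0,1,-0.0008,0.0017,-0.008,0,1,-0.0008,0.0017,-0.012,0,1,-0.0008,0.0017,-0.016,0,1,-0.0008,0.0017,-0.02,0,1,-0.0008,0.0017,-0.022,0,1,-0.0008,0.0017,-0.022,0]'

```text
clock: 6.3
position: [540.6, -92.2, 159.0]
ee_rot: [0.993, 0.116, -0.001, -0.0]
contact_force: [-0.9, -0.3, -2.9]
gripper_width: 17.1
```

Request:
apply_moves --plan '[1,0,-0.0005,-0.008,0,1,0,-0.0005,-0.016,0,1,0,-0.0005,-0.024,0,1,0,-0.0005,-0.032,0,1,0,-0.0005,-0.04,0,1,0,-0.0005,-0.046,0,1,0,-0.0005,-0.05,0,1,0,-0.0005,-0.05,0]'

```text
clock: 6.97
position: [540.4, -92.7, 108.6]
ee_rot: [0.993, 0.116, -0.001, -0.0]
contact_force: [-0.3, 0.0, -2.5]
gripper_width: 17.3
```

Request:
apply_moves --plan '[1,0,0,-0.003,0,1,0,0,-0.005,0,1,0,0,-0.007,0,1,0,0,-0.007,0]'

```text
clock: 7.3
position: [540.9, -92.6, 102.6]
ee_rot: [0.993, 0.116, -0.0, -0.0]
contact_force: [-0.8, 0.0, -2.1]
gripper_width: 17.4
```

Request:
apply_moves --plan '[1,0,0,-0.001,0,1,0,0,-0.002,0,1,0,0,-0.002,0]'

```text
clock: 7.55
position: [541.3, -92.7, 101.9]
ee_rot: [0.993, 0.116, 0.0, 0.0]
contact_force: [-1.7, 1.5, 3.9]
gripper_width: 17.7
```

Contact: the handle is seated (force went from −2 to +4 N). Release and rise.

Request:
apply_moves --plan '[-1,0,0,0,0,-1,0,0,0,0,-1,0,0,0,0,-1,0,0,0,0,-1,0,0,0,0,-1,0,0,0,0,-1,0,0,0,0]'

```text
clock: 8.13
position: [541.1, -92.7, 100.8]
ee_rot: [0.993, 0.116, -0.0, 0.0]
contact_force: [0.5, 0.2, 0.7]
gripper_width: 85.5
```

Request:
apply_moves --plan '[-1,0,0,0.015,0,-1,0,0,0.04,0,-1,0,0,0.08,0,-1,0,0,0.12,0,-1,0,0,0.13,0,-1,0,0,0.13,0]'

```text
clock: 8.63
position: [543.3, -92.7, 235.4]
ee_rot: [0.993, 0.116, 0.005, 0.0]
contact_force: [-0.4, -0.2, -1.4]
gripper_width: 85.1
```

Request:
apply_moves --plan '[-1,-0.01,0.3,0,-21.7,-1,-0.01,0.3,0,-21.7,-1,-0.01,0.3,0,-21.7,-1,-0.01,0.3,0,-21.7,-1,-0.01,0.3,0,-21.7,-1,-0.01,0.3,0,-21.7,-1,-0.01,0.3,0,-21.7,-1,-0.01,0.3,0,-21.7]'

```text
clock: 9.3
position: [530.1, 211.0, 229.1]
ee_rot: [0.997, -0.072, -0.001, 0.0]
contact_force: [0.3, -0.9, -0.4]
gripper_width: 85.0
```

```bash
python3 - <<'E'
from bench import arm
import cv2,numpy as np
from h import *
s=arm.read_state();print(s["position"],s["ee_rot"],s["contact_force"],s["gripper_width"])
for n in("side","top"):
    d=arm.get_image(n); np.savez(f"{n}3.npz",**d)
    cv2.imwrite(f"pics/{n}3.png",d["color"][:,:,::-1])
    C=cloud(d);m=(abs(C[...,0]-540)<60)&(abs(C[...,1]+93)<50)&(C[...,2]>105)&(C[...,2]<160)
    P=C[m];mt=P[P[:,2]>132];print(n,len(P),"top z",np.percentile(P[:,2],[50,90,98]).round(1),cv2.minAreaRect(mt[:,:2].astype(np.float32)) if len(mt)>5 else 0)
E
```

```text
[530.09843209 211.01703255 229.13436265] [ 9.97428036e-01 -7.16698077e-02 -8.16824095e-04  2.88989273e-04] [ 0.32453044 -0.89837874 -0.41836539] 85.0218076484638
side 875 top z [133.2 140.  141.1] ((542.1158447265625, -91.42491149902344), (100.41548156738281, 21.750343322753906), 13.482260704040527)
top 520 top z [137.4 139.8 141. ] ((541.3860473632812, -92.68229675292969), (99.79907989501953, 18.474773406982422), 13.120916366577148)
```

View pics/side3.png

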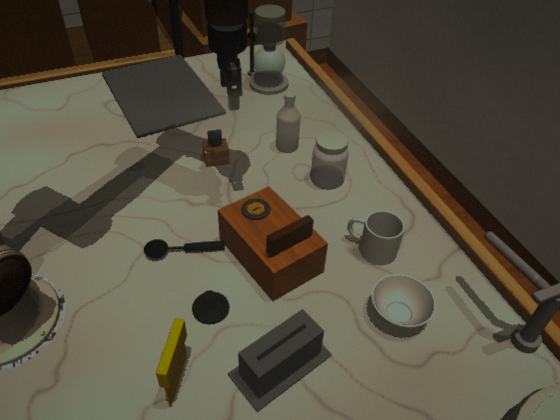

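View pics/top3.png

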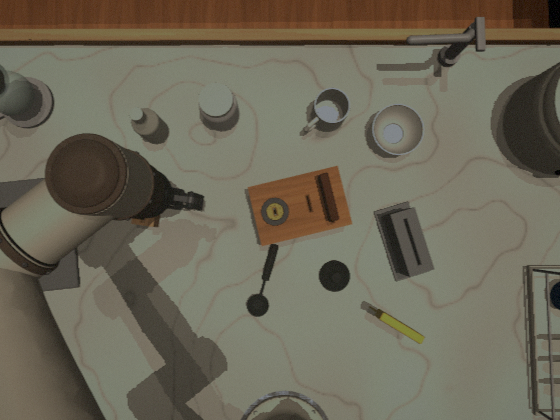

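Request:
apply_moves --plan '[-1,-0.005,0.04,0,0,-1,-0.01,0.075,-0.02,0,-1,-0.0128,0.095,-0.05,0,-1,-0.0128,0.099,-0.08,0,-1,-0.0128,0.099,-0.1,0,-1,-0.0128,0.099,-0.11,0,-1,-0.0128,0.099,-0.11,0,-1,-0.0128,0.099,-0.11,0]'

```text
clock: 10.07
position: [518.7, 305.6, 120.8]
ee_rot: [0.997, -0.073, -0.0, 0.0]
contact_force: [-0.2, 0.5, 0.6]
gripper_width: 85.5
```

Request:
apply_moves --plan '[-1,-0.0014,0.0044,-0.015,0,-1,-0.0014,0.0044,-0.035,0,-1,-0.0014,0.0044,-0.05,0,-1,-0.0014,0.0044,-0.062,0,-1,-0.0014,0.0044,-0.067,0,-1,-0.0014,0.0044,-0.067,0,-1,-0.0014,0.0044,-0.067,0]'

```text
clock: 10.65
position: [517.8, 311.1, 55.3]
ee_rot: [0.997, -0.073, 0.001, -0.001]
contact_force: [0.4, -0.6, 0.4]
gripper_width: 85.3
```

Request:
apply_moves --plan '[-1,-0.0005,-0.001,-0.001,0,-1,-0.0005,-0.001,-0.001,0,1,-0.0005,-0.001,-0.001,0,1,-0.0005,-0.001,-0.001,0,1,-0.0005,-0.001,-0.001,0,1,-0.0005,-0.001,-0.001,0,1,-0.0005,-0.001,-0.001,0,1,-0.0005,-0.001,-0.001,0]'

```text
clock: 11.32
position: [516.3, 309.8, 52.8]
ee_rot: [0.997, -0.073, -0.0, 0.0]
contact_force: [-0.3, 1.1, 0.7]
gripper_width: 12.7
```

Request:
apply_moves --plan '[1,0,0,0,0,1,0,0,0,0,1,0,0,0,0,1,0,0,0.01,0,1,0,0,0.03,0,1,0,0,0.06,0,1,0,0,0.09,0,1,0,0,0.1,0]'

```text
clock: 11.98
position: [518.3, 311.1, 158.4]
ee_rot: [0.997, -0.073, 0.003, -0.003]
contact_force: [0.5, -0.3, -0.4]
gripper_width: 9.6
```

Request:
apply_moves --plan '[1,0,-0.03,0.017,5,1,-0.001,-0.07,0.017,10,1,-0.002,-0.11,0.017,15,1,-0.003,-0.15,0.017,21.7,1,-0.004,-0.19,0.017,21.7,1,-0.004,-0.23,0.017,21.7,1,-0.004,-0.265,0.017,21.7,1,-0.004,-0.29,0.017,21.7]'

```text
clock: 12.65
position: [511.2, 16.9, 170.1]
ee_rot: [0.993, 0.115, -0.0, 0.0]
contact_force: [1.0, -0.2, -1.0]
gripper_width: 9.0
```

Request:
apply_moves --plan '[1,0,0,0,0,1,0,0,0,0,1,0,0,0,0]'

```text
clock: 12.9
position: [512.3, 19.8, 170.0]
ee_rot: [0.993, 0.116, 0.0, -0.0]
contact_force: [-0.3, -0.0, -0.7]
gripper_width: 9.5
```

```bash
python3 - <<'E'
from bench import arm
import cv2,numpy as np
from h import *
s=arm.read_state();p=s["position"];print(p,s["ee_rot"],s["contact_force"],s["gripper_width"])
d=arm.get_image("side"); np.savez("side4.npz",**d)
c=d["color"][:,:,::-1][110:260,190:340];cv2.imwrite("pics/side4.png",np.clip(cv2.resize(c,None,fx=4,fy=4,interpolation=cv2.INTER_CUBIC)*1.5,0,255).astype(np.uint8))
C=cloud(d)
a=np.radians(13.3);X=np.array([np.cos(a),np.sin(a)]);Y=np.array([-X[1],X[0]])
Q=C[...,:2]-p[:2];bx=Q@X;by=Q@Y
m=(abs(bx)<25)&(abs(by)<18)&(C[...,2]>115)&(C[...,2]<p[2]+5)
P=np.c_[bx[m],by[m],C[...,2][m]]
for z in np.arange(115,182,5):
    k=abs(P[:,2]-z)<2.5
    if k.sum(): print(z,k.sum(),P[k,0].min().round(1),P[k,0].max().round(1),np.median(P[k,1]).round(1))
print(proj(d,[[*p[:2],p[2]-41.5],[514.1,19.2,96],[*p[:2],96]]))
E
```

```text
[512.30246095  19.83135006 169.96299984] [ 9.93280468e-01  1.15732035e-01  6.20373354e-05 -6.01441636e-05] [-0.34087084 -0.02944869 -0.66371899] 9.508783348852436
130 1 3.6 3.6 -0.8
135 7 -0.9 9.3 -0.3
140 15 -4.8 9.5 0.1
145 11 -4.6 10.6 -0.4
150 11 -5.0 9.0 -0.1
155 13 -5.4 9.4 -0.0
160 6 -3.9 8.0 -1.4
165 5 -9.0 3.2 -3.5
170 11 -15.0 5.5 -3.7
175 7 -14.7 -6.5 -4.4
[[254.28446746 196.84359478]
 [255.25504849 208.26818277]
 [254.32972754 208.28597956]]
```

View pics/side4.png

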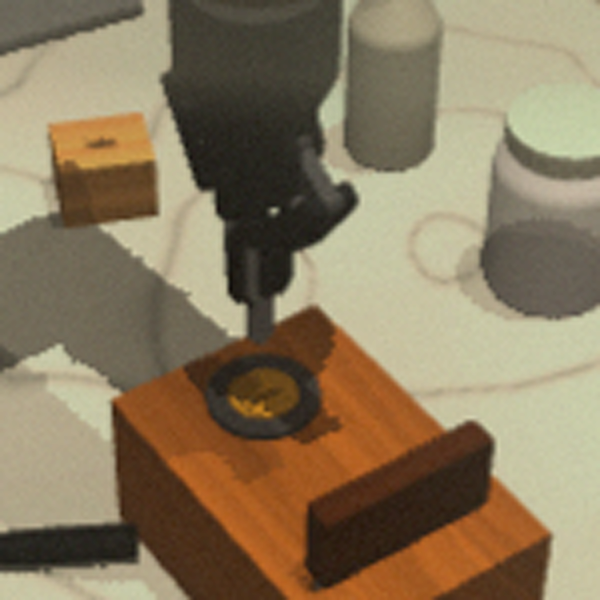

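Request:
apply_moves --plan '[1,0.0016,-0.0012,-0.01,0,1,0.0016,-0.0012,-0.02,0,1,0.0016,-0.0012,-0.026,0,1,0.0016,-0.0012,-0.026,0,1,0.0016,-0.0012,-0.026,0]'

```text
clock: 13.37
position: [513.5, 18.7, 142.9]
ee_rot: [0.993, 0.116, -0.001, 0.0]
contact_force: [0.0, 0.1, -0.4]
gripper_width: 9.4
```

```bash
python3 - <<'E'
from bench import arm
import cv2,numpy as np
from h import *
s=arm.read_state();p=s["position"];print(p,s["ee_rot"],s["contact_force"],s["gripper_width"])
d=arm.get_image("side"); np.savez("side5.npz",**d)
c=d["color"][:,:,::-1][160:235,220:295];cv2.imwrite("pics/side5.png",np.clip(cv2.resize(c,None,fx=8,fy=8,interpolation=cv2.INTER_CUBIC)*1.6,0,255).astype(np.uint8))
E
```

```text
[513.53484516  18.72993431 142.85537005] [ 9.93218099e-01  1.16261169e-01 -1.02939179e-03  2.98349252e-04] [ 0.00489844  0.13410449 -0.35077443] 9.398811689234671
```

View pics/side5.png

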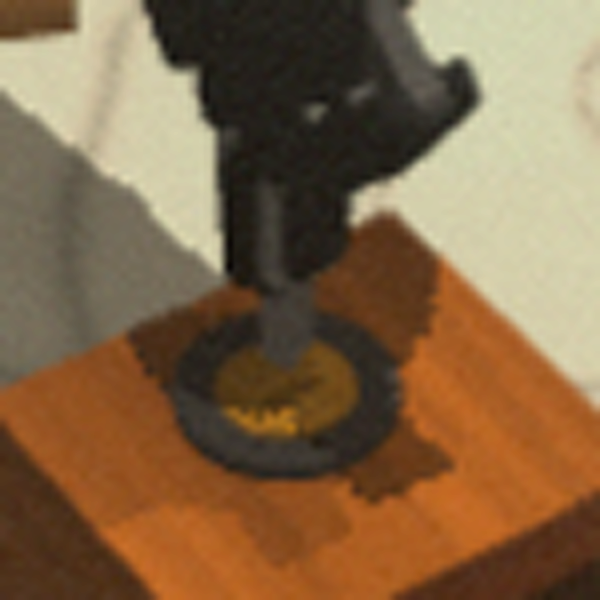

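Request:
apply_moves --plan '[1,0.0004,0,-0.003,0,1,0.0004,0,-0.005,0,1,0.0004,0,-0.007,0,1,0.0004,0,-0.009,0,1,0.0004,0,-0.011,0,1,0.0004,0,-0.011,0]'

```text
clock: 13.92
position: [514.0, 18.4, 132.4]
ee_rot: [0.993, 0.116, -0.0, 0.0]
contact_force: [1.2, -0.1, 0.3]
gripper_width: 9.2
```

Request:
apply_moves --plan '[1,0,0,-0.001,0,1,0,0,-0.002,0,1,0,0,-0.003,0,1,0,0,-0.004,0,1,0,0,-0.004,0]'

```text
clock: 14.33
position: [514.2, 18.5, 128.6]
ee_rot: [0.993, 0.116, -0.0, 0.0]
contact_force: [-0.0, 0.8, -0.8]
gripper_width: 9.1
```

Request:
apply_moves --plan '[1,0,0,-0.002,0,1,0,0,-0.003,0,1,0,0,-0.004,0,1,0,0,-0.005,0,1,0,0,-0.006,0,1,0,0,-0.006,0]'

```text
clock: 14.83
position: [514.1, 18.5, 122.6]
ee_rot: [0.993, 0.116, -0.0, 0.0]
contact_force: [-1.6, -0.8, 0.5]
gripper_width: 9.2
```

Request:
apply_moves --plan '[1,0,0,-0.001,0,1,0,0,-0.002,0,1,0,0,-0.003,0,1,0,0,-0.004,0,1,0,0,-0.005,0,1,0,0,-0.006,0]'

```text
clock: 15.33
position: [512.9, 17.5, 118.5]
ee_rot: [0.993, 0.116, -0.002, 0.001]
contact_force: [-8.1, -1.9, 13.6]
gripper_width: 9.3
```

Request:
apply_moves --plan '[1,-0.001,-0.0002,0,0,1,-0.002,-0.0005,0,0,1,-0.001,-0.0002,-0.001,0,1,-0.002,-0.0005,-0.001,0,1,-0.001,-0.0002,-0.002,0,1,-0.0015,-0.0003,-0.002,0]'

```text
clock: 15.83
position: [512.5, 17.5, 115.7]
ee_rot: [0.993, 0.116, -0.0, 0.001]
contact_force: [-1.2, -2.1, 3.3]
gripper_width: 9.4
```

Request:
apply_moves --plan '[1,0.0005,0,-0.001,0,1,-0.0005,0,-0.002,0,1,0.0005,0,-0.003,0,1,-0.0005,0,-0.004,0,1,0.0005,0,-0.005,0,1,0,0,-0.006,0]'

```text
clock: 16.33
position: [513.9, 17.8, 111.5]
ee_rot: [0.993, 0.117, 0.001, 0.001]
contact_force: [-3.4, -1.6, 13.6]
gripper_width: 9.3
```

Request:
apply_moves --plan '[1,-0.001,-0.0002,0,0,1,0.0005,0,-0.001,0,1,-0.001,-0.0002,-0.001,0,1,0.0005,0,-0.002,0,1,-0.001,-0.0002,-0.002,0,1,0,0,-0.003,0]'

```text
clock: 16.83
position: [514.4, 17.9, 108.3]
ee_rot: [0.993, 0.117, 0.002, 0.0]
contact_force: [-2.7, -2.4, 11.2]
gripper_width: 9.2
```

Request:
apply_moves --plan '[1,-0.001,-0.0002,-0.001,0,1,0.0005,0,-0.002,0,1,-0.001,-0.0002,-0.003,0,1,0,0,-0.004,0,1,0,0,-0.004,0]'

```text
clock: 17.25
position: [514.3, 18.1, 103.7]
ee_rot: [0.993, 0.116, 0.002, 0.0]
contact_force: [-1.1, -1.3, 8.3]
gripper_width: 9.0
```

```bash
python3 - <<'E'
from bench import arm
import cv2,numpy as np
from h import *
s=arm.read_state();p=s["position"];print(p,s["ee_rot"],s["contact_force"],s["gripper_width"])
d=arm.get_image("side"); np.savez("side6.npz",**d)
c=d["color"][:,:,::-1][150:225,220:295];cv2.imwrite("pics/side6.png",np.clip(cv2.resize(c,None,fx=8,fy=8,interpolation=cv2.INTER_CUBIC)*1.8,0,255).astype(np.uint8))
E
```

```text
[514.33475031  18.09827783 103.6826275 ] [9.93201229e-01 1.16395744e-01 1.80106032e-03 3.24269763e-04] [-1.14419936 -1.30123674  8.33515646] 9.028800385642672
```

View pics/side6.png

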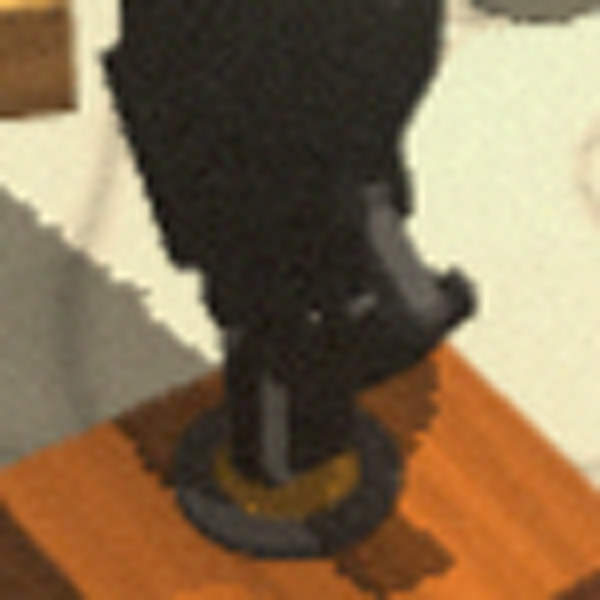

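Request:
apply_moves --plan '[1,0,0,-0.001,0,1,0,0,-0.001,0,1,0,0,-0.001,0]'

```text
clock: 17.55
position: [514.4, 18.1, 103.6]
ee_rot: [0.993, 0.117, 0.002, 0.0]
contact_force: [-3.5, -0.9, 14.5]
gripper_width: 8.7
```

Request:
apply_moves --plan '[1,0,0,-0.001,0,1,0,0,-0.001,0,1,0,0,-0.001,0]'

```text
clock: 17.8
position: [514.4, 18.1, 103.6]
ee_rot: [0.993, 0.117, 0.002, 0.001]
contact_force: [-4.9, 0.0, 19.2]
gripper_width: 9.4
```

Request:
apply_moves --plan '[1,0,0,0,-5,1,0,0,0,-10,1,0,0,0,-15,1,0,0,0,-20,1,0,0,0,-25,1,0,0,0,-25]'

```text
clock: 18.3
position: [514.2, 18.5, 103.5]
ee_rot: [0.995, -0.102, 0.002, -0.0]
contact_force: [-8.0, -0.5, 20.4]
gripper_width: 9.3
```

```bash
python3 - <<'E'
from bench import arm
s=arm.read_state();print({k:v.round(3) for k,v in s.items() if k in("position","ee_rot","contact_force","wrist_torque","joints")},s["gripper_width"])
E
```

```text
{'joints': array([ 0.353,  0.333, -0.437,  0.002, -0.798,  1.012]), 'position': array([514.178,  18.479, 103.527]), 'ee_rot': array([ 0.995, -0.102,  0.002, -0.   ]), 'contact_force': array([-7.954, -0.474, 20.383]), 'wrist_torque': array([0.301, 1.935, 0.052])} 9.252580113423763
```

Request:
apply_moves --plan '[1,-0.0005,0,0,-6,1,-0.001,0,0,-12,1,-0.001,0,0,-18,1,-0.001,0,0,-24,1,-0.001,0,0,-30,1,-0.001,0,0,-35,1,-0.001,0,0,-35]'

```text
clock: 18.88
position: [514.2, 19.1, 103.5]
ee_rot: [0.918, -0.397, 0.003, -0.002]
contact_force: [-5.5, 2.3, 18.0]
gripper_width: 9.2
```

```bash
python3 - <<'E'
from bench import arm
s=arm.read_state();print({k:v.round(3) for k,v in s.items() if k in("position","ee_rot","contact_force","wrist_torque","joints")},s["gripper_width"])
E
```

```text
{'joints': array([ 0.354,  0.332, -0.438,  0.002, -0.795,  0.4  ]), 'position': array([514.154,  19.117, 103.53 ]), 'ee_rot': array([ 0.918, -0.397,  0.003, -0.002]), 'contact_force': array([-5.465,  2.349, 18.015]), 'wrist_torque': array([0.769, 1.452, 0.07 ])} 9.172411027385182
```

Request:
apply_moves --plan '[1,-0.0005,0.0005,0,-6,1,-0.0005,0.0005,0,-12,1,-0.0005,0.0005,0,-18,1,-0.0005,0.0005,0,-24,1,-0.0005,0.0005,0,-30,1,-0.0005,0.0005,0,-35,1,-0.0005,0.0005,0,-35]'

```text
clock: 19.47
position: [514.7, 19.7, 103.6]
ee_rot: [0.756, -0.654, 0.003, -0.003]
contact_force: [-2.8, 0.9, 16.5]
gripper_width: 9.5
```

```bash
python3 - <<'E'
from bench import arm
import cv2,numpy as np
s=arm.read_state();print({k:v.round(3) for k,v in s.items() if k in("position","ee_rot","contact_force","wrist_torque","joints")},s["gripper_width"])
for n in("side","top"):
    d=arm.get_image(n); np.savez(n+"7.npz",**d)
    cv2.imwrite(f"pics/{n}7.png",d["color"][:,:,::-1])
    if n=="side":
        c=d["color"][:,:,::-1][150:225,220:295];cv2.imwrite("pics/side7c.png",np.clip(cv2.resize(c,None,fx=8,fy=8,interpolation=cv2.INTER_CUBIC)*1.8,0,255).astype(np.uint8))
E
```

```text
{'joints': array([ 0.355,  0.332, -0.439,  0.003, -0.792, -0.212]), 'position': array([514.718,  19.71 , 103.62 ]), 'ee_rot': array([ 0.756, -0.654,  0.003, -0.003]), 'contact_force': array([-2.778,  0.924, 16.458]), 'wrist_torque': array([0.405, 0.641, 0.116])} 9.53240381698108
```

View pics/side7c.png

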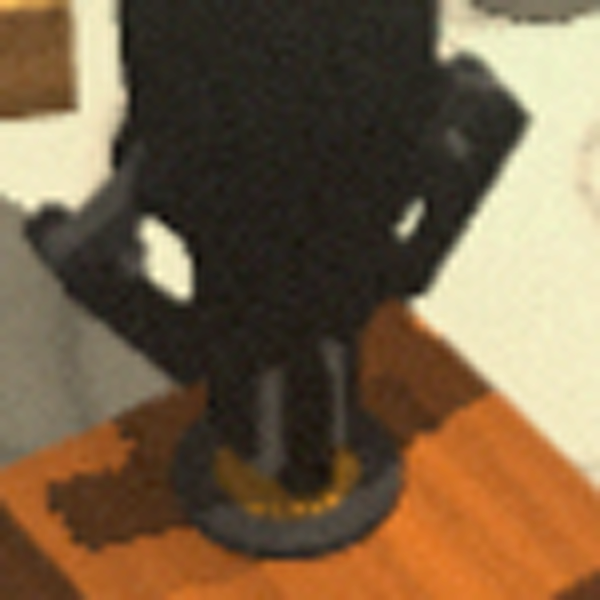

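View pics/side7.png

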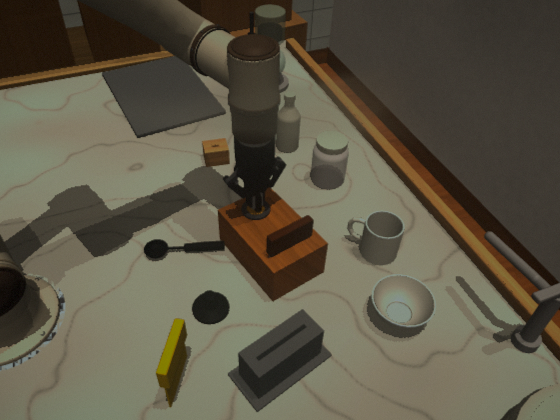

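Request:
apply_moves --plan '[1,0,0,0,-1.5,1,0,0,0,-3,1,0,0,0,-3,1,0,0,0,-3]'

```text
clock: 19.9
position: [515.0, 19.8, 103.6]
ee_rot: [0.74, -0.673, 0.003, -0.004]
contact_force: [-1.8, 2.2, 14.6]
gripper_width: 9.7
```

```bash
python3 - <<'E'
from bench import arm
import cv2,numpy as np
from h import *
s=arm.read_state();print({k:v.round(3) for k,v in s.items() if k in("position","ee_rot","contact_force","wrist_torque","joints")},s["gripper_width"])
d=arm.get_image("side");C=cloud(d);p=s["position"]
m=(abs(C[...,0]-541)<60)&(abs(C[...,1]+93)<50)&(C[...,2]>132)&(C[...,2]<160)
print("handle",np.percentile(C[m][:,2],[50,90]).round(1),cv2.minAreaRect(C[m][:,:2].astype(np.float32)))
E
```

```text
{'joints': array([ 0.355,  0.332, -0.438,  0.003, -0.792, -0.261]), 'position': array([514.973,  19.772, 103.634]), 'ee_rot': array([ 0.74 , -0.673,  0.003, -0.004]), 'contact_force': array([-1.788,  2.184, 14.601]), 'wrist_torque': array([0.484, 0.587, 0.108])} 9.742059783551625
handle [138.6 140.6] ((542.1651611328125, -92.02953338623047), (101.88414764404297, 19.358230590820312), 12.80342960357666)
```

```bash
python3 -c "
from bench import arm
print(arm.job_done()); s=arm.read_state(); print(s['clock'],s['position'],s['contact_force'],s['wrist_torque'])"
```

```text
the job is handed in; nothing more can be done
None
the job is handed in; nothing more can be done
```

I did the whole job and handed it in at about 20 s on the clock. The arm still held the key turned, pushing down with about 15 N. No verdict was reported.

- **Scraper:** I took it from the drying stand, lowered it into the long slot until the handle seated, and let go. Both cameras then put the handle's top at about 138–140 mm (138 expected). Its centre was within 1–2 mm of the slot, aligned to about 0.5 degrees.
- **Key:** It went past both pins with up to about 14 N of push and a little jiggling along x. It seated with the tool at 103.6 mm, against about 104.5 expected. There the push rose to 19 N with no further movement.
- **Turn:** I turned the tool 98 degrees clockwise about the vertical. The wrist moment about the vertical was about 0.11 N m at the end, which fits the return spring at a quarter turn. It did not rise further over the last 3 degrees.

**Not fully confirmed:**
- I could not see the plug's angle directly. Allowing 7 degrees of play and no slip in the fingers, it should be about 1.55–1.6 rad.
- The key sat roughly 1–2 mm off-centre in the fingers along its width. I shifted the tool to relieve the side force, which fell to about 3 N.
- The last full side picture shows the other things on the counter where they were, though I did not measure them.

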